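# Feel along the welded plum branch

### The arm

A 6-joint arm with a two-finger parallel gripper is mounted at the origin on the work surface. World frame = base frame: x ahead of the robot, y to its left, z up, the work surface at z = 0. Lengths are in mm, angles in degrees, forces in N, time in s.
With the tool pointing down it reaches from about 300 to 850 mm from the base axis. Payload 4.2 kg.
Tool frame: the origin (TCP) lies between the finger pads, 19 mm behind the fingertips; this is the grasp point; z points along the fingers, y is the line along which they close (so a half turn about z gives the same grasp; the last joint's range is limited). The gripper opens to 91 mm and grips with 3 to 60 N. Pads are 32 mm wide; open, the fingers measure 118 mm over their backs; the gripper's body (76 mm by 178 mm) begins 60 mm behind the grasp point.
Start: joints at [-69.901, 18.312, 89.639, -0, 72.044, -1.146], TCP at [208.361, -535.935, 232.776] pointing down, gripper open.
Joint ranges: [-177.97, 177.97], [-48.28, 115.42], [12.27, 149.76], [-77.06, 257.06], [2.81, 150.46], [-146.56, 146.56]. Speed limits (degrees/s): [147.25, 147.25, 180, 180, 180, 180].

### API

Orientations are given as a 3x3 rotation matrix whose columns are the frame's x, y, z axes.
In Python, from workcell import monitor, eyes, hand_in gives the robot as it stands.
- The arm moves only by the shell command python3 -m pendant 'ROWS' [OPENING] [FORCE]. ROWS is JSON, one flat list of numbers, 6 for each row, row after row: the shift along the tool's x, y, z in mm, then the turn, a rotation vector about the tool's x, y, z in rad. A call has exactly 10 rows; each row is the pose to reach, as a shift and turn from the pose commanded when the call began, along the tool's axes at that moment; what a row does not reach only later rows make up. A row lasts 1/8 s, in which the tool goes at most 62.5 mm and 10.7 degrees, less where a joint would pass 70% of its speed; a pose out of reach is approached as far as the arm can. A call with a gripper value outside its range is refused whole. OPENING is the finger opening in mm, from 0 to 91.2, set as the call begins (- or left out, the last holds). The fingers move at their own pace and stop on an object; FORCE is the grip in N (left out, the last holds). Time passes only in rows, so rows that repeat a pose let the fingers close, or fill a call up. It gives the time, the measured TCP pose, the force, the opening and the grip force at its end, in the units of the state.
- monitor.get_obs(): the state, without advancing time (a new reading comes with each control period).
- eyes.get_image(name): name is "scene" or "top" or "wrist"; returns the picture (480x640x3 uint8, blue, green, red); there is no depth.
- eyes.camera_model(name): a dict with "camera_matrix" (3x3 intrinsics, pixels), "extrinsics" (4x4, takes a point from world to camera coordinates); the wrist camera has in their place "hand_eye" (4x4, takes a point from camera to tool coordinates, whose origin is the TCP and whose axes are the flange's). Camera axes: x right, y up, looking along -z (the intrinsics and any distortion apply to the point x, -y, -z); pixel columns grow to the right and rows downward; lengths in mm; the calibration is good to about 2 mm. A picture is of the moment at which its call begins: read the wrist's pose just before it. camera_model takes no time and is no camera call.
- hand_in(): hands the job in; it is judged then, once.
The state is a dict: "time_s": time; "q": joint angles; "qd": joint speeds; "tau": joint torques, N m; "ee_pos": TCP position; "orientation": TCP orientation; "contact_force": force on the tool from outside, world axes, zero at the start; "wrist_torque": the same for the moment, N m; "opening": finger opening in mm; "finger_force": force on a finger pad.
Only numpy, scipy, OpenCV 4.12 (cv2) and the standard library are available. Lean on these libraries where they do the work, as an engineer would, in place of code of your own. Each camera call takes 0.05 s, during which the arm holds its last target. There are 200 camera calls.

### The job

The iron plum branch on the white board has just been welded: with shut fingertips brush lightly along it from the thick root end to the thin end, following its bends, so that each of its four domed steel blossoms in turn dips a few millimetres on its springy stalk and springs back. Between blossoms keep the fingertips close over the branch (within about 2 cm of blossom height), and push no blossom all the way down. Grasp and lift nothing, do not shift the board, leave the bird and the tin standing on it undisturbed, and finish clear of everything.

Things in the scene. Friction and masses are not known exactly. Their poses are not given: they have to be found in the camera images.
- board: white wooden board, 420 x 220 x 18 mm, 2 to 3 kg with its ironwork, loose, flat on the table at any yaw. Origin: centre of its underside; z up, x along its length. On it a dark iron branch zigzags from the thick root end (-x) to the thin end (+x), straight from blossom to blossom; low side twigs with 12 mm buds stay below the branch's top and are not blossoms
- root (a point): centre of the 28 mm knob at the branch's thick root end, at x = -185, y = -45 mm on the board, 31 mm above its underside, with two root stubs. From here the bar tapers from 22 mm to 9 mm thick at the thin end (x = +180, y = +10 mm); its axis is 31 mm, its top at most 42 mm above the board's underside
- bird: loose dark iron bird figure, 65 mm long, 52 mm tall on a 26 mm foot disc, standing on the board beside the branch, about 70 mm from its line; not to be disturbed. Origin: centre of its underside, z up
- tin: loose closed bare-metal tin, 32 mm diameter, 35 mm tall, standing on the board at the other side of the branch, about 70 mm from its line; not to be disturbed. Origin: centre of its underside, z up
- blossom1_top (a point): crown of blossom 1 counted from the thick root end: a bare-steel flower with a rounded dome, 32 mm across (41 mm over its petals), 9.5 mm high, on an upright springy stalk over the branch at x = -120, y = -30 mm on the board; at rest its crown is 66 mm above the board's underside. The point moves with the blossom
- blossom1 (a joint): how far blossom 1 is dipped straight down, m: 0 at rest, 0.014 at its stop; a spring (about 0.5 N to start it, 2 N at 6 mm, 4 N at the stop) brings it back
- blossom2_top (a point): crown of blossom 2 counted from the thick root end: a bare-steel flower with a rounded dome, 32 mm across (41 mm over its petals), 9.5 mm high, on an upright springy stalk over the branch at x = -40, y = 30 mm on the board; at rest its crown is 66 mm above the board's underside. The point moves with the blossom
- blossom2 (a joint): how far blossom 2 is dipped straight down, m: 0 at rest, 0.014 at its stop; a spring (about 0.5 N to start it, 2 N at 6 mm, 4 N at the stop) brings it back
- blossom3_top (a point): crown of blossom 3 counted from the thick root end: a bare-steel flower with a rounded dome, 32 mm across (41 mm over its petals), 9.5 mm high, on an upright springy stalk over the branch at x = 40, y = -20 mm on the board; at rest its crown is 66 mm above the board's underside. The point moves with the blossom
- blossom3 (a joint): how far blossom 3 is dipped straight down, m: 0 at rest, 0.014 at its stop; a spring (about 0.5 N to start it, 2 N at 6 mm, 4 N at the stop) brings it back
- blossom4_top (a point): crown of blossom 4 counted from the thick root end: a bare-steel flower with a rounded dome, 32 mm across (41 mm over its petals), 9.5 mm high, on an upright springy stalk over the branch at x = 120, y = 30 mm on the board; at rest its crown is 66 mm above the board's underside. The point moves with the blossom
- blossom4 (a joint): how far blossom 4 is dipped straight down, m: 0 at rest, 0.014 at its stop; a spring (about 0.5 N to start it, 2 N at 6 mm, 4 N at the stop) brings it back
- mid1 (a point): point midway between blossoms 1 and 2, over the branch, at the blossoms' crown height (66 mm above the board's underside); fixed to the board
- mid2 (a point): point midway between blossoms 2 and 3, over the branch, at the blossoms' crown height (66 mm above the board's underside); fixed to the board
- mid3 (a point): point midway between blossoms 3 and 4, over the branch, at the blossoms' crown height (66 mm above the board's underside); fixed to the board

How it is judged:
By the outcome, as a careful person would: the job done as asked, in the order asked, and still so for the second after the job is handed in, with the robot touching nothing.
It also fails if it takes over 48 s, if anything falls off the work surface, if the arm or the gripper's body presses on something with over 40 N, if the wrist force passes 120 N, or if a joint passes its speed limit or range.

## Working session

There is one attempt and no reset: what is moved stays moved. The work goes in short steps, Python scripts to look and compute and a shell command to move; the robot and the scene stay as the last step left them, time stands still between calls to the robot, and variables do not carry over. Pictures are saved under pics/ and viewed, at most 10 in all, crops included, and the job is handed in when it is done.

```bash
mkdir -p pics
python3 - <<'E'
from workcell import monitor, eyes
import cv2,json
o=monitor.get_obs();print(o)
for n in("top","scene"):
    m=eyes.camera_model(n);print(n,m)
    cv2.imwrite(f"pics/{n}1.png",eyes.get_image(n))
print(eyes.camera_model("wrist"))
E
```

```text
{'time_s': 0.0, 'q': array([-6.99017519e+01,  1.83503617e+01,  8.97065690e+01, -2.37175311e-03,
        7.20432597e+01, -1.14820021e+00]), 'qd': array([ 0.02121259,  0.02490609, -0.01423717, -0.05762516, -0.06319934,
       -0.00108681]), 'tau': array([-1.10987126e-03, -4.12462807e+01, -2.31974065e+01,  7.22593954e-02,
        4.55880084e-02, -1.45615868e-04]), 'ee_pos': array([ 208.17365942, -535.48533765,  231.93197131]), 'orientation': array([[ 9.32025696e-01,  3.62391633e-01, -6.37871526e-04],
       [ 3.62392195e-01, -9.32024273e-01,  1.62863560e-03],
       [-4.30783013e-06, -1.74908989e-03, -9.99998470e-01]]), 'contact_force': array([ 0.40990037,  0.29096797, -0.15697009]), 'wrist_torque': array([-0.01428938,  0.02475823,  0.00888956]), 'finger_force': 0.0, 'opening': 90.81312628959647}
top {'camera_matrix': array([[497.3534548 ,   0.        , 326.42073514],
       [  0.        , 497.3534548 , 229.25772524],
       [  0.        ,   0.        ,   1.        ]]), 'extrinsics': array([[-3.71025513e-03, -9.98749904e-01, -4.98483985e-02,
         2.61890593e+01],
       [ 9.85793364
[... 599 characters left out ...]
,
       [ 3.50509633e-01, -6.12504030e-01,  7.08506746e-01,
        -9.04668541e+02],
       [ 0.00000000e+00,  0.00000000e+00,  0.00000000e+00,
         1.00000000e+00]])}
{'camera_matrix': array([[431.5862183 ,   0.        , 322.26817352],
       [  0.        , 431.5862183 , 237.45787373],
       [  0.        ,   0.        ,   1.        ]]), 'hand_eye': array([[-1.19115639e-03,  9.56967479e-01,  2.90192738e-01,
         8.18551895e+01],
       [ 9.99999278e-01,  1.18541296e-03,  1.95573064e-04,
        -7.80751020e-01],
       [-1.56841170e-04,  2.90192762e-01, -9.56968200e-01,
        -1.52035169e+02],
       [ 0.00000000e+00,  0.00000000e+00,  0.00000000e+00,
         1.00000000e+00]])}
```

View pics/top1.png

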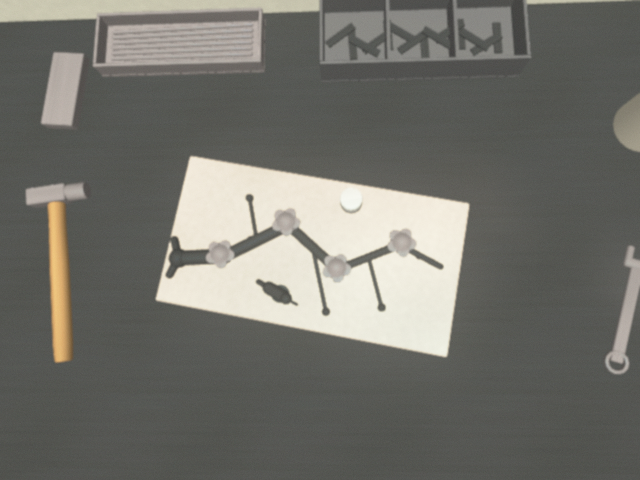

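View pics/scene1.png

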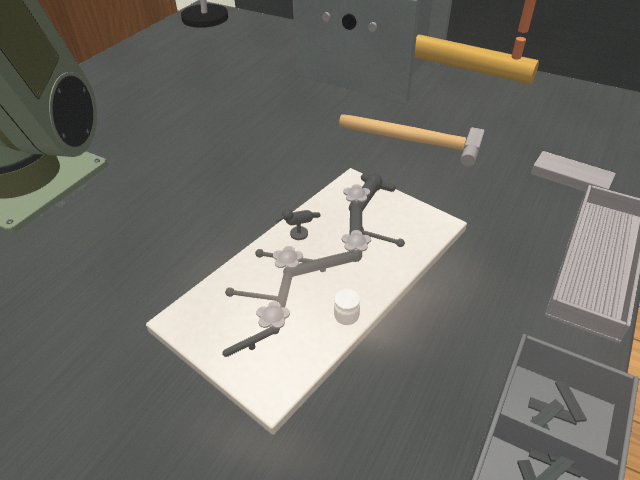

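The top view shows the blossoms at (220,253), (287,221), (337,267) and (402,241), the root at (177,257), the bird at (277,292) and the tin at (351,200). The scene view shows the same layout, with the blossoms at (356,190), (355,240), (288,256) and (273,313). Next I'll fit the board pose to both views.

```bash
cat > fit.py <<'E'
import numpy as np
from workcell import eyes
from scipy.optimize import least_squares
B=np.array([[-120,-30,62],[-40,30,62],[40,-20,62],[120,30,62],[-210,110,18],[210,110,18],[210,-110,18],[-210,-110,18.]])
px={"top":[(220,253),(287,221),(337,267),(402,241),(192,157),(469,204),(447,355),(157,300)],
"scene":[(357,191),(356,240),(288,256),(273,313),(466,224),(273,432),(149,325),(352,170)]}
M={n:eyes.camera_model(n) for n in px}
def W(p):
    c,s=np.cos(p[2]),np.sin(p[2]);R=np.array([[c,-s,0],[s,c,0],[0,0,1]])
    return lambda b:b@R.T+[p[0],p[1],p[3] if len(p)>3 else 0]
def proj(n,X):
    c=X@M[n]["extrinsics"][:3,:3].T+M[n]["extrinsics"][:3,3];c=c*[1,-1,-1]
    u=c@M[n]["camera_matrix"].T;return u[:,:2]/u[:,2:]
def res(p,ns):return np.concatenate([(proj(n,W(p)(B))-px[n]) for n in ns])
for ns,k in((["top"],3),(["scene"],3),(["top","scene"],3),(["top","scene"],4)):
    f=least_squares(lambda p:res(p,ns).ravel(),[500,0,-1.6,0][:k],loss="soft_l1");print(ns,f.x.round(3));print(res(f.x,ns).round(1).tolist())
    if ns==["top","scene"] and k==3:
        P=W(f.x)(np.array([[-185,-45,66],[-120,-30,66],[-80,0,66],[-40,30,66],[0,5,66],[40,-20,66],[80,5,66],[120,30,66],[180,10,66.]]));print(P.round(1))
        R=np.array([[.932,.3624,0],[.3624,-.932,0],[0,0,-1]])
        print(((P+[0,0,19]-[208.36,-535.94,232.78])@R).round(1))
E
python3 fit.py
```

```text
['top'] [557.521  42.381  -1.761]
[[-0.0, 0.2], [-0.9, -0.4], [0.1, 0.2], [0.6, 0.3], [-1.8, -2.0], [1.7, -1.5], [1.2, 2.2], [-1.7, 0.2]]
['scene'] [559.871  41.285  -1.762]
[[0.2, 1.2], [0.9, -0.1], [-0.1, 0.6], [0.2, 1.5], [2.8, -1.0], [-0.2, -1.2], [-4.4, -0.2], [-1.3, -2.3]]
['top', 'scene'] [558.477  42.146  -1.759]
[[0.2, -0.4], [-0.8, -1.0], [0.3, -0.6], [0.7, -0.6], [-1.8, -2.4], [1.7, -2.4], [1.6, 1.2], [-1.4, -0.2], [-0.6, 0.5], [0.2, -0.9], [-0.6, -0.1], [-0.2, 0.6], [1.8, -1.9], [-0.2, -2.3], [-4.7, -0.8], [-2.2, -2.9]]
[[ 548.9  232.3   66. ]
 [ 551.4  165.6   66. ]
 [ 573.4  120.7   66. ]
 [ 595.4   75.8   66. ]
 [ 563.4   41.2   66. ]
 [ 531.3    6.6   66. ]
 [ 548.4  -37.4   66. ]
 [ 565.5  -81.3   66. ]
 [ 534.6 -136.5   66. ]]
[[ 595.8 -592.6  147.8]
 [ 574.  -529.5  147.8]
 [ 578.2 -479.7  147.8]
 [ 582.5 -429.9  147.8]
 [ 540.  -409.2  147.8]
 [ 497.6 -388.6  147.8]
 [ 497.6 -341.4  147.8]
 [ 497.6 -294.3  147.8]
 [ 448.8 -254.   147.8]]
['top', 'scene'] [558.109  43.161  -1.761  -4.118]
[[0.2, 0.1], [-1.1, -0.2], [-0.4, 0.0], [-0.3, 0.3], [-1.4, -1.5], [0.5, -1.3], [0.1, 1.5], [-1.1, -0.1], [-0.4, 2.3], [0.3, 0.8], [-0.3, 1.5], [0.2, 2.1], [1.4, -0.2], [-0.1, -1.5], [-3.6, 0.3], [-2.0, -1.2]]
```

```bash
python3 -m pendant '[42,-42,0,0,0,0, 85,-85,0,0,0,0, 127,-127,0,0,0,0, 170,-170,0,0,0,0, 212,-212,0,0,0,0, 255,-255,0,0,0,0, 297,-297,0,0,0,0, 340,-340,0,0,0,0, 382,-382,0,0,0,0, 425,-425,0,0,0,0]' 0 10
python3 -m pendant '[40,-40,10,0,0,0, 80,-78,20,0,0,0, 115,-115,35,0,0,0, 130,-135,50,0,0,0, 134,-149,60,0,0,0, 134,-149,70,0,0,0, 134,-149,70,0,0,0, 134,-149,70,0,0,0, 134,-149,70,0,0,0, 134,-149,70,0,0,0]'
cat > look.py <<'E'
import sys,cv2,numpy as np
from workcell import monitor,eyes
from fit import W
o=monitor.get_obs();im=eyes.get_image("wrist");m=eyes.camera_model("wrist")
P=W([558.3,42.2,-1.76])(np.array([[-185,-45,45],[-120,-30,66],[-40,30,66],[40,-20,66],[120,30,66.]]))
t=(P-o["ee_pos"])@o["orientation"];H=m["hand_eye"]
c=(t-H[:3,3])@H[:3,:3]*[1,-1,-1];u=c@m["camera_matrix"].T;u=u[:,:2]/u[:,2:]
print(o["ee_pos"],o["contact_force"],u.round())
for p,d in zip(u,c):
    if d[2]>0 and abs(p).max()<700: cv2.drawMarker(im,tuple(int(v) for v in p),(0,0,255),0,12)
cv2.imwrite(sys.argv[1],im)
E
python3 look.py pics/w1.png | tail -6
```

```text
time_s: 1.35
ee_pos: [450.8, 16.1, 232.6]
orientation: [[0.932, 0.363, 0.0], [0.363, -0.932, -0.0], [-0.0, 0.0, -1.0]]
contact_force: [0.9, -0.6, 0.1]
opening: 0.9
finger_force: 0.0
time_s: 2.6
ee_pos: [521.6, 201.3, 163.2]
orientation: [[0.932, 0.362, 0.001], [0.362, -0.932, 0.0], [0.001, 0.0, -1.0]]
contact_force: [0.3, -0.1, 0.5]
opening: 0.4
finger_force: 0.0
[[0.2, 0.1], [-1.1, -0.2], [-0.4, 0.0], [-0.3, 0.3], [-1.4, -1.5], [0.5, -1.3], [0.1, 1.5], [-1.1, -0.1], [-0.4, 2.3], [0.3, 0.8], [-0.3, 1.5], [0.2, 2.1], [1.4, -0.2], [-0.1, -1.5], [-3.6, 0.3], [-2.0, -1.2]]
[521.5975408  201.32498199 163.23816721] [ 0.25562584 -0.08522643  0.52086741] [[293. 182.]
 [397. 224.]
 [566. 210.]
 [609. 337.]
 [754. 337.]]
```

View pics/w1.png

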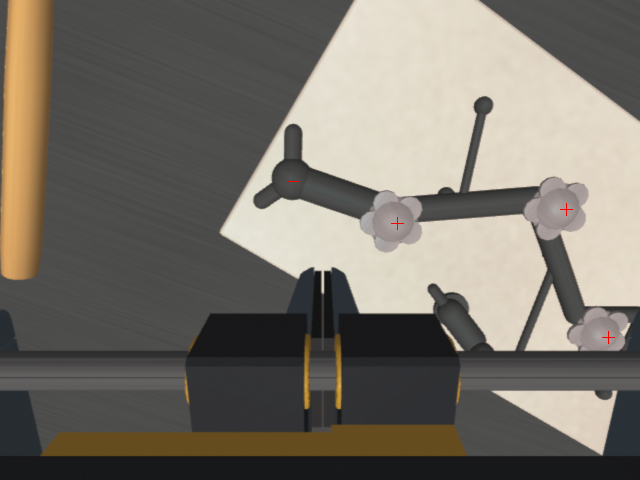

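The wrist view confirms the fit. The marks fall on the root at (291,180), blossom 1 at (395,222) and blossoms 2 and 3, with parallax accounting for the offset. Now I'll start at the root and dip blossom 1.

```bash
python3 -m pendant '[37,-19,30,0,0,0, 37,-19,60,0,0,0, 37,-19,71,0,0,0, 37,-19,72,0,0,0, 30,0,72,0,0,0, 24,18,73,0,0,0, 19,32,75,0,0,0, 17,38,79,0,0,0, 15,44,83,0,0,0, 15,45,83,0,0,0]'
```

```text
time_s: 3.9
ee_pos: [551.6, 164.9, 79.5]
orientation: [[0.932, 0.362, -0.001], [0.362, -0.932, 0.0], [-0.0, -0.0, -1.0]]
contact_force: [-0.7, 0.8, 2.0]
opening: 0.4
finger_force: 0.8
```

```bash
python3 -m pendant '[0.5,6,-4,0,0,0, 1,13,-8,0,0,0, 2.5,30,-11,0,0,0, 4,46,-11,0,0,0, 5.5,62,-11,0,0,0, 7,76,-10,0,0,0, 7.5,87,-8,0,0,0, 8,93,-4,0,0,0, 8.5,99,0,0,0,0, 8.5,99,0,0,0,0]'
```

```text
time_s: 5.15
ee_pos: [595.6, 75.6, 79.5]
orientation: [[0.932, 0.362, -0.0], [0.362, -0.932, -0.001], [-0.0, 0.0, -1.0]]
contact_force: [1.1, -0.5, 1.6]
opening: 0.4
finger_force: 0.8
```

```bash
python3 -m pendant '[-5.5,2.5,-4,0,0,0, -11,5.5,-8,0,0,0, -26,12.5,-11,0,0,0, -42,20.5,-11,0,0,0, -56,27.5,-11,0,0,0, -66,32,-10,0,0,0, -74,36,-8,0,0,0, -79.5,39,-4,0,0,0, -85,41.5,0,0,0,0, -85,41.5,0,0,0,0]'
```

```text
time_s: 6.4
ee_pos: [531.0, 6.1, 79.5]
orientation: [[0.932, 0.362, -0.001], [0.362, -0.932, -0.0], [-0.001, 0.0, -1.0]]
contact_force: [0.9, -0.7, 2.0]
opening: 0.4
finger_force: 0.8
```

Blossom 4 next, at (0, 94) relative.

```bash
python3 -m pendant '[0,6,-4,0,0,0, 0,13,-8,0,0,0, 0,29,-11,0,0,0, 0,46,-11,0,0,0, 0,62,-11,0,0,0, 0,74,-10,0,0,0, 0,82,-8,0,0,0, 0,88,-4,0,0,0, 0,94,0,0,0,0, 0,94,0,0,0,0]'
```

```text
time_s: 7.65
ee_pos: [565.4, -81.5, 79.5]
orientation: [[0.932, 0.362, -0.0], [0.362, -0.932, -0.0], [-0.0, 0.0, -1.0]]
contact_force: [-0.3, -0.7, 1.3]
opening: 0.6
finger_force: 0.8
```

Run:
```python
from workcell import monitor,eyes
import cv2
for i in range(6):
    im=eyes.get_image("scene");print(monitor.get_obs()["contact_force"].round(2))
cv2.imwrite("pics/s2.png",cv2.resize(im[140:380,130:450],None,fx=2.4,fy=2.4))
```

```text
[ 0.19 -0.84  1.79]
[-0.57 -1.55  1.35]
[-0.14 -0.61  1.49]
[-0.14 -1.06  1.68]
[ 0.38 -0.99  0.98]
[ 0.25 -1.53  2.13]
```

View pics/s2.png

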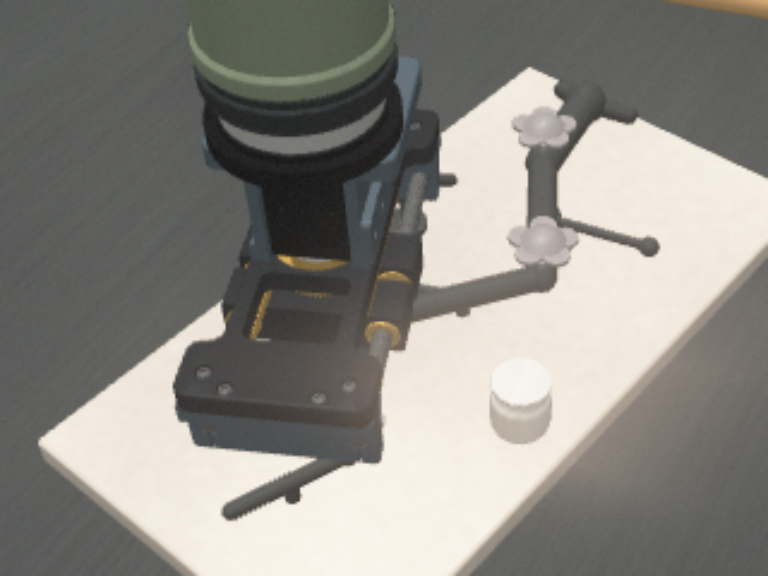

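The crop shows blossoms 1 and 2 sprung back at (545,128) and (543,243), with the tin upright. The mean force on blossom 4 is about 1.6 N, which is roughly 4–5 mm of dip. I'll finish along the thin end and then rise.

```bash
python3 -m pendant '[-4.5,4,-4,0,0,0, -10,8,-8,0,0,0, -22,18,-11,0,0,0, -35,29,-11,0,0,0, -49,40,-11,0,0,0, -49,40,-11,0,0,0, -52,45,-30,0,0,0, -60,60,-70,0,0,0, -70,80,-110,0,0,0, -80,100,-140,0,0,0]'
python3 -m pendant '[-20,50,0,0,0,0, -40,100,0,0,0,0, -60,150,0,0,0,0, -80,180,0,0,0,0, -80,180,0,0,0,0, -80,180,0,0,0,0, -80,180,0,0,0,0, -80,180,0,0,0,0, -80,180,0,0,0,0, -80,180,0,0,0,0]'
python3 - <<'E'
from workcell import eyes
import cv2
cv2.imwrite("pics/top2.png",eyes.get_image("top"))
E
```

```text
time_s: 9.2
ee_pos: [527.5, -203.8, 221.6]
orientation: [[0.932, 0.363, 0.002], [0.363, -0.932, -0.0], [0.002, 0.001, -1.0]]
contact_force: [0.4, -0.9, -0.0]
opening: 0.5
finger_force: 0.0
time_s: 10.45
ee_pos: [517.8, -399.8, 219.9]
orientation: [[0.932, 0.363, 0.0], [0.363, -0.932, -0.0], [0.0, 0.0, -1.0]]
contact_force: [0.2, 0.0, -0.1]
opening: 0.9
finger_force: 0.0
```

View pics/top2.png

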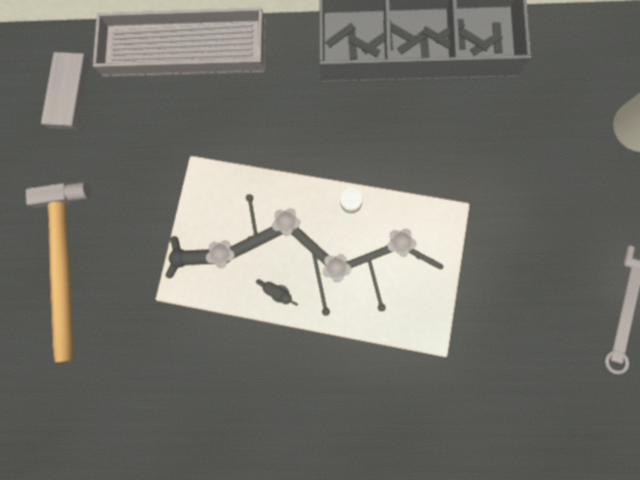

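The final top view matches the first: board corners at (192,157) and (447,355), bird at (277,292) and tin at (351,200) are all unmoved, and the arm is clear.

```bash
python3 -c "
from workcell import hand_in;print(hand_in())"
```

```text
the job is handed in; nothing more can be done
None
```

I brushed the branch from root to thin end and dipped all four blossoms in order, an estimated 4–6 mm each from the contact force (about 1.5–2 N); the board, bird and tin look unmoved in the final top view, the arm finished clear, and the job is handed in at about 10.5 s.

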